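# Present the waiting glass plate to the code reader

## Robot

A 6-joint arm with a two-finger parallel gripper is mounted at the origin on the work surface. World frame = base frame: x ahead of the robot, y to its left, z up, the work surface at z = 0. Lengths are in m, angles in degrees, forces in N, time in s.
With the tool pointing down it reaches from about 0.325 to 0.85 m from the base axis. Payload 15.5 kg.
Tool frame: the origin (TCP) lies at the very end of the fingers, on their centre line; the grasp point (between the pads) lies arm.grip_depth behind it (arm.grip_depth is the distance from the TCP to the grasp point, in m); z points along the fingers, y is the line along which they close (so a half turn about z gives the same grasp; the last joint's range is limited). The gripper opens to 91 mm and grips with 3 to 60 N. Pads are 32 mm wide; open, the fingers measure 118 mm over their backs; the gripper's body (76 mm by 178 mm) begins 60 mm behind the grasp point.
Start: joints at [-82.248, 28.281, 77.091, -0, 74.628, -5.472], TCP at [0.143, -0.608, 0.214] pointing down, gripper open.
Joint ranges: [-166.48, 166.48], [-47.26, 123.95], [12.59, 153.08], [-70.14, 250.14], [6.76, 159.57], [-176.63, 176.63]. Speed limits (degrees/s): [108.29, 108.29, 147.25, 172.46, 172.46, 172.46].

## Interface

Orientations are given as a 3x3 rotation matrix whose columns are the frame's x, y, z axes.
In Python, from rig import arm gives the robot as it stands. Calls block until the motion is done:
- arm.move_to(position, orientation): joint-space move of the TCP to a pose.
- arm.move_l(position, orientation=None, feed=0.15): straight line of the TCP; orientation=None keeps the orientation; feed is the mean speed in m/s.
- arm.move_joints(angles): joint-space move.
- arm.grip(opening): finger opening in m; the grip force is fixed at half the most; returns when the fingers have stopped.
- arm.sleep(seconds).
- arm.solve_ik(position, orientation): joint angles nearest the present ones, or None.
- arm.snapshot(name): name is "scene" or "top" or "wrist"; returns the picture (384x512x3 uint8, red, green, blue); there is no depth.
- arm.get_calibration(name): a dict with "intrinsics" (3x3 intrinsics, pixels), "k1" (the pictures are not rectified: a ray, as slopes to the right and down, at radius r is drawn at 1 + k1 r^2 times it, then the intrinsics apply), "cam_to_world" (4x4, takes a point from camera to world coordinates). Camera axes: x right, y down, z forward; pixel columns grow to the right and rows downward; lengths in m; the calibration is good to about 2 mm. A picture is of the moment at which its call begins: read the wrist's pose just before it. get_calibration takes no time and is no camera call; for the wrist camera it gives the pose at the moment of the call.
A pose or a line that the arm cannot do raises arm.Unreachable and nothing moves.
- arm.sign_off(): hands the job in; it is judged then, once.
Readings, each from a call of its own:
- arm.current_t(): time.
- arm.current_joint_positions(): joint angles.
- arm.current_dq(): joint speeds.
- arm.current_tau(): joint torques, N m.
- arm.current_ee_pos(): TCP position.
- arm.current_tool_rot(): TCP orientation.
- arm.current_force(): force on the tool from outside, world axes, zero at the start.
- arm.current_torque(): the same for the moment, N m.
- arm.current_width(): finger opening in m.
- arm.current_grasp_force(): force on a finger pad.
Only numpy, scipy, OpenCV 4.12 (cv2) and the standard library are available. Lean on these libraries where they do the work, as an engineer would, in place of code of your own. Each camera call takes 0.05 s, during which the arm holds its last target. There are 200 camera calls.

## Task

First seat the white backing block flat and square in the pocket of the reading stand and let go of it. Then take the glass plate that lies label up - with its frosted end pointing away from you, its notched corner is on the right as seen from above; the other plate, with the notch on the left, lies face down because it is already done - gripping it on its clear glass only so that the frosted end stays uncovered. Finish while still holding it in the air for the reader: level, label up, the frosted end centred about 5 cm above the block and pointing towards the reader's column, with the done plate, screwdriver, red cap and O-ring left where they were.

Things in the scene. Friction and masses are not known exactly. Their poses are not given: they have to be found in the camera images.
- stand: Fixed reading stand: grey base 320 x 150 x 14 mm (x -100 to 220, y -75 to 75) with a pocket, an aluminium column 255 mm high at x = 195 and on it a black code reader looking back and down at the pocket (nearest edge x = 112, lowest point 171 above the bench). Origin on the bench under the pocket's centre; +x points from the pocket to the column, z up.
- stand_pocket (a point): Centre of the pocket's floor, 6 mm above the bench. The pocket is 100 mm long (stand x) by 58 mm wide (stand y) and 8 mm deep with small chamfers at its rim; the rim is 14 mm above the bench. It takes the block with 2 mm to spare on each side.
- stand_read (a point): The reading point: on the pocket's vertical centre line, 86 mm above the bench, which is 50 mm above the top of the seated block. The middle of the plate's frosted end belongs here.
- block: White plastic backing block 96 mm (x) x 54 mm (y) x 30 mm high, 0.15 kg, loose on the bench. Origin at the centre of its underside, z up. It is alike either way round; seated, its long side lies along the stand's x and it stands 22 mm proud of the rim (top 36 mm above the bench).
- plate: Glass plate to present, 90 (x) x 36 (y) x 6 mm, 0.05 kg, flat, label up, pointing any way. Clear greenish from x = -45 to 17, frosted label end with dark bars x = 17 to 45, 12 mm square notch at its corner +x, -y. Origin: centre of its underside, z up. It lies along a fixed white rest 60 x 18 x 16 mm high, so its underside is 16 mm above the bench and 9 mm of each long edge overhangs.
- plate_label (a point): Middle of the plate's frosted end, on its upper (label) face, 31 mm from the plate's centre along its +x. Frost and bars look alike from both faces: only the notch (right-hand corner seen from above with the frosted end pointing away) tells that the label is up.
- done_plate: The plate that is already done, lying face down on a rest like the other one: same size and look, but seen from above its notch is at the left-hand corner of the frosted end. Origin at the centre of its lower side as it lies; +x points to its frosted end, z up. Leave it alone.
- screwdriver: Bystander: screwdriver with a yellow handle, lying on the bench. Leave it alone.
- cap: Bystander: small red open cap, 48 mm across, 32 mm high. Leave it alone.
- oring: Bystander: black rubber O-ring, 68 mm across, 7 mm thick. Leave it alone.
There are look-alikes about, which are no part of the job. What is meant by the block is not pink, and is the larger of those in its own colour. Leave any brown look-alike of the plate alone.

How it is judged (in metres and radians):
On the way:
1. the backing block is seated flat and square in the pocket and let go (horizontal distance between block and stand_pocket below 0.004 m and z of block in the frame of stand_pocket below 0.002 m and angle between block's own z axis and vertical below 0.035 rad and angle between the x axis of block and the x axis of stand, either way round below 0.06 rad and contact force between block and the fingers below 0.1 N), for 0.3 s.
At the end, for the whole second after the job is handed in: Block seated in the pocket (4 mm, 0.06 rad) and let go. Gripper holds the plate by its clear glass, clear of block and stand, still, label up, level to 0.17 rad, mid frosted end within 25 mm sideways of the reading point and 25-80 mm above the block, pointing to the column within 0.3 rad (all of step 1 and contact force between block and the arm below 0.1 N and contact force between plate and the fingers above 1 N and contact force between plate and block below 0.05 N and contact force between plate and stand below 0.05 N and angle between plate's own z axis and vertical below 0.17 rad and horizontal distance between plate_label and stand_read below 0.025 m and z of plate_label in the frame of stand_read between -0.025 and 0.03 m and angle between the x axis of plate and the x axis of stand, either way round below 0.3 rad and x of plate in the frame of stand_read below 0 m and x of the grasp point in the frame of plate below 0.01 m and linear speed of plate below 0.02 m/s); the arm keeps its last pose, push and grip.
It fails at once if the done plate is moved by more than 15 mm (distance of done_plate from where it was at the start of the episode above 0.015 m).
It fails at once if the screwdriver is moved by more than 25 mm (distance of screwdriver from where it was at the start of the episode above 0.025 m).
It fails at once if the red cap is moved by more than 25 mm (distance of cap from where it was at the start of the episode above 0.025 m).
It fails at once if the O-ring is moved by more than 25 mm (distance of oring from where it was at the start of the episode above 0.025 m).
It also fails if it takes over 61 s, if anything falls off the work surface, if the arm or the gripper's body presses on something with over 40 N, if the wrist force passes 120 N, or if a joint passes its speed limit or range.

## Working session

There is one attempt and no reset: what is moved stays moved. The work goes in short steps, each a Python script; the robot and the scene stay as the last script left them, time stands still between calls to the robot, and variables do not carry over. Pictures are saved under pics/ and viewed, at most 10 in all, crops included, and the job is handed in when it is done.

```bash
mkdir -p pics; ls
cat > h.py <<'E'
import numpy as np, cv2
from rig import arm
def save(n,im): cv2.imwrite('pics/'+n+'.png',im[:,:,::-1])
def cast(cal,uv,z):
    K=np.array(cal['intrinsics']);T=np.array(cal['cam_to_world'])
    uv=np.atleast_2d(np.array(uv,float))
    d=cv2.undistortPoints(uv.reshape(-1,1,2),K,np.array([cal['k1'],0,0,0,0.])).reshape(-1,2)
    r=np.c_[d,np.ones(len(d))]@T[:3,:3].T; o=T[:3,3]
    return o+r*((z-o[2])/r[:,2])[:,None]
def proj(cal,P):
    K=np.array(cal['intrinsics']);T=np.linalg.inv(np.array(cal['cam_to_world']))
    p,_=cv2.projectPoints(np.atleast_2d(P).astype(float),cv2.Rodrigues(T[:3,:3])[0],T[:3,3],K,np.array([cal['k1'],0,0,0,0.]))
    return p.reshape(-1,2)
def down(a):  # tool y axis at world yaw a+90 (x axis at yaw a), z down
    a=np.radians(a);c,s=np.cos(a),np.sin(a)
    return np.array([[c,s,0],[s,-c,0],[0,0,-1.]])
E
python3 - <<'E'
from h import *
for n in('top','scene'):
    c=arm.get_calibration(n);im=arm.snapshot(n)
    np.save('pics/'+n+'.npy',im)
    print(n,c['k1'],np.round(c['intrinsics'],1).tolist(),np.round(c['cam_to_world'],3).tolist())
    save(n+'0',cv2.resize(im,(800,600),interpolation=cv2.INTER_CUBIC))
c=arm.get_calibration('wrist');print(np.round(c['cam_to_world'],3).tolist(),np.round(c['intrinsics'],1).tolist(),arm.grip_depth,np.round(arm.current_tool_rot(),3).tolist())
E
```

```text
pics
top -0.1258496193012903 [[462.7, 0.0, 260.9], [0.0, 462.7, 195.9], [0.0, 0.0, 1.0]] [[-0.018, -0.997, 0.081, 0.43], [-1.0, 0.018, -0.006, -0.026], [0.005, -0.081, -0.997, 1.248], [0.0, 0.0, 0.0, 1.0]]
scene -0.08654752571318805 [[418.2, 0.0, 254.6], [0.0, 418.2, 195.6], [0.0, 0.0, 1.0]] [[0.509, 0.505, -0.697, 1.427], [0.86, -0.278, 0.427, -0.579], [0.022, -0.817, -0.576, 0.816], [0.0, 0.0, 0.0, 1.0]]
[[0.23, -0.944, -0.236, 0.21], [-0.973, -0.224, -0.054, -0.593], [-0.002, 0.242, -0.97, 0.385], [0.0, 0.0, 0.0, 1.0]] [[278.8, 0.0, 259.3], [0.0, 278.8, 185.5], [0.0, 0.0, 1.0]] 0.0188 [[0.973, 0.229, -0.0], [0.229, -0.973, 0.001], [0.0, -0.001, -1.0]]
```

View pics/top0.png

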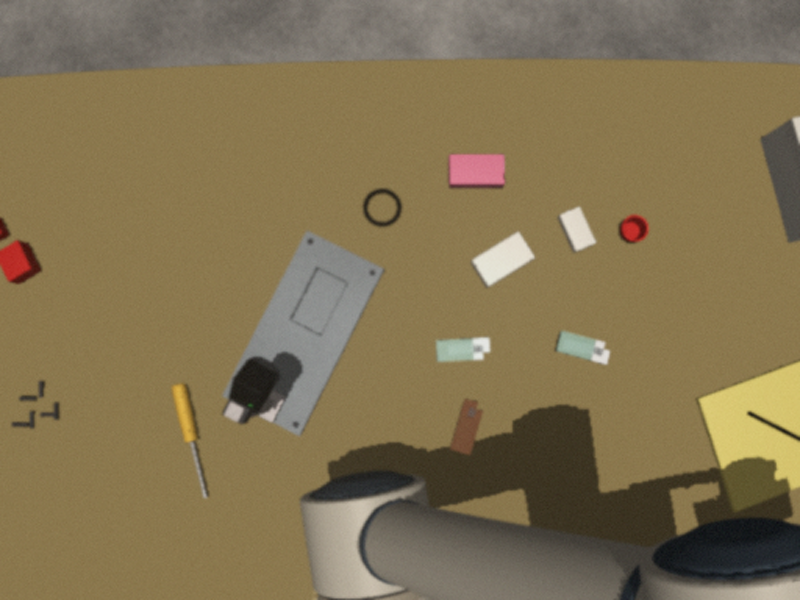

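View pics/scene0.png

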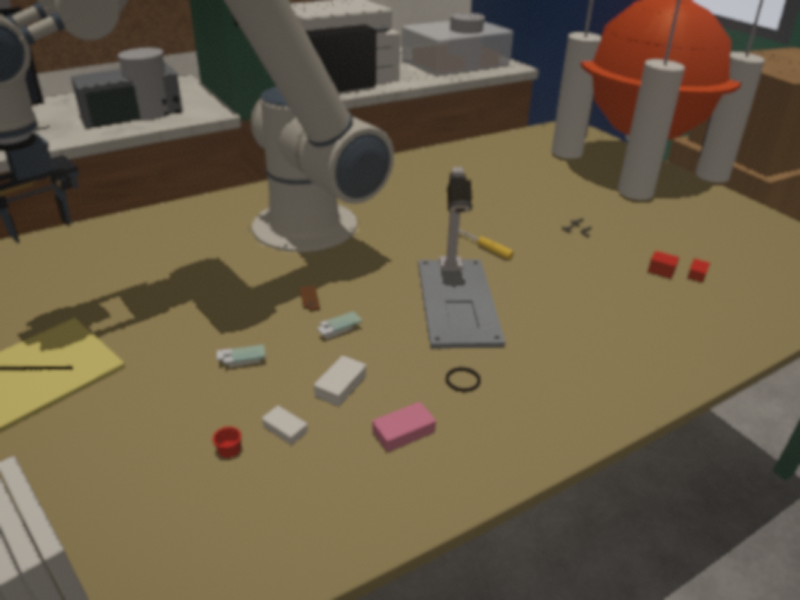

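The top view shows the block at (503,259), with a smaller white look-alike at (577,229). The plates are at (463,350) and (583,347), both with the frosted end to the right, and the notches can't be made out yet. The stand's pocket is at (320,300) with the column at lower left (250,390). The other items are the O-ring (382,207), cap (633,229) and screwdriver (190,430).

```bash
cat > m.py <<'E'
from h import *
c=arm.get_calibration('top');im=np.load('pics/top.npy');s=512/800
w=lambda x,y,z:cast(c,[x*s,y*s],z)[0]
hsv=cv2.cvtColor(im,cv2.COLOR_RGB2HSV)
def comps(m,z,amin=80):
    for cn in cv2.findContours(m.astype(np.uint8),cv2.RETR_EXTERNAL,cv2.CHAIN_APPROX_NONE)[0]:
        if cv2.contourArea(cn)<amin: continue
        P=cast(c,cn.reshape(-1,2),z)[:,:2]; r=cv2.minAreaRect((P*1000).astype(np.float32))
        print(np.round(cn.reshape(-1,2).mean(0)/s),np.round(r[0],1),np.round(r[1],1),round(r[2],1))
H,S,V=cv2.split(hsv)
print('white');comps((S<50)&(V>150),.03)
print('glass');comps((H>60)&(H<100)&(S>25)&(V>90),.022)
print('pink');comps(((H>160))&(S>60)&(V>90),.03)
st=(S<45)&(V>80)&(V<150)
st[:90]=0
print('stand');comps(st,.014,1000)
# stand corner-screws, pocket corners in display px
for p in [(310,241),(377,272),(295,425),(318,267),(348,282),(291,321),(322,335)]: print(p,np.round(w(*p,.014)*1000,1))
for n,p,z in [('oring',(382,207),.005),('cap',(633,229),.03),('sd',(190,430),.01),('plA',(463,350),.022),('plB',(583,347),.022)]: print(n,np.round(w(*p,z)*1000))
E
python3 m.py
```

```text
white
[749. 592.] [  27. -612.] [196.1  33.5] 85.5
[354. 543.] [126.   47.8] [164.7 157.1] 7.3
[462. 348.] [ 454.5 -124.9] [37.3 90.2] 1.4
[584. 347.] [ 453.2 -331.7] [87.9 36.9] 74.2
[503. 258.] [ 607.5 -196.9] [54.3 96.1] 30.7
[577. 228.] [ 657.4 -327.3] [69.1 39.1] 21.7
glass
[454. 349.] [ 454.7 -111.7] [27.3 54.6] 2.7
[576. 345.] [ 457.3 -318.8] [57.6 29.5] 74.2
pink
[476. 170.] [ 763.1 -155.9] [95.  52.8] 89.3
stand
[443. 546.] [ 128.8 -143.9] [506.5 200.8] 88.1
[295. 345.] [488.6 147.5] [150.6 318.7] 62.3
(310, 241) [645.9 133.2  14. ]
(377, 272) [589.7  18.1  14. ]
(295, 425) [330.7 161.6  14. ]
(318, 267) [600.2 119.6  14. ]
(348, 282) [573.3  68.1  14. ]
(291, 321) [507.9 166.8  14. ]
(322, 335) [483.  113.7  14. ]
oring [705.   8.   5.]
cap [ 656. -426.   30.]
sd [323. 344.  10.]
plA [ 453. -126.   22.]
plB [ 454. -332.   22.]
```

The block is at about (607,-197) with its long axis near 120.7°, and the pocket is at about (541,118) with stand x near 152°. I'll take wrist looks at the plates, block and pocket.

```bash
cat > m2.py <<'E'
from h import *
import json
arm.move_to([.43,-.225,.26],down(0)); 
def look(n):
    c=arm.get_calibration('wrist');im=arm.snapshot('wrist');np.save('pics/'+n+'.npy',im)
    json.dump({k:np.array(v).tolist() for k,v in c.items()},open('pics/'+n+'.json','w'));return c,im
c,im=look('plates'); save('plates',cv2.resize(im,(800,600),interpolation=cv2.INTER_CUBIC))
arm.move_to([.53,.11,.27],down(-28)); c,im=look('pocket'); save('pocket',cv2.resize(im,(800,600),interpolation=cv2.INTER_CUBIC))
print(np.round(arm.current_joint_positions(),1))
# tool y at 30.7deg => tool x at 120.7 or -59.3
arm.move_to([.607,-.197,.18],down(-59.3)); c,im=look('block'); save('block',im)
print(np.round(arm.current_joint_positions(),1),arm.current_t())
E
python3 m2.py
```

```text
[  5.3  18.5  84.3  -0.   77.2 123.3]
[-23.2  31.1  77.5   0.   71.4 126. ] 4.5667
```

View pics/plates.png

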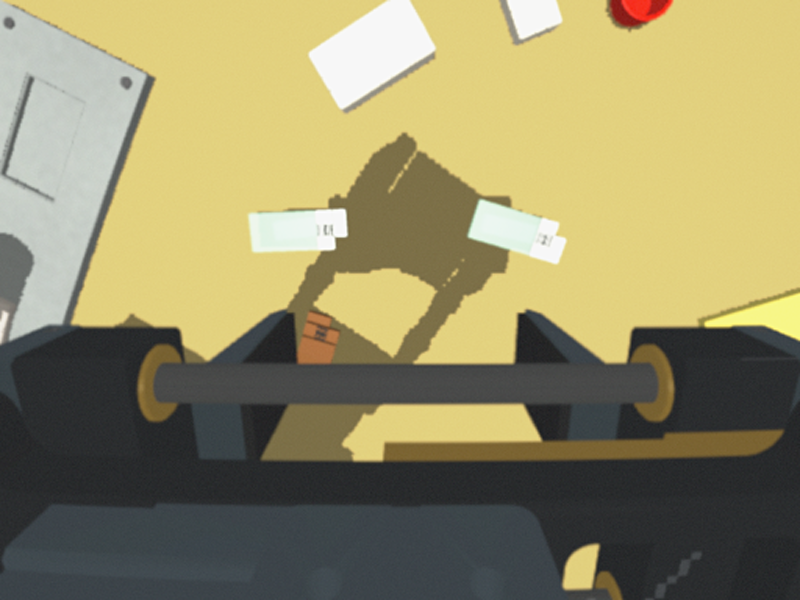

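View pics/pocket.png

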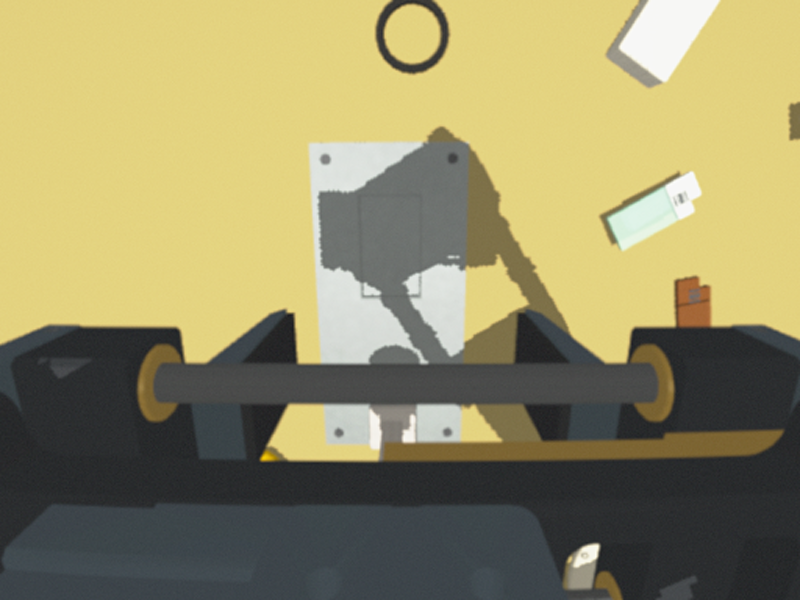

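View pics/block.png

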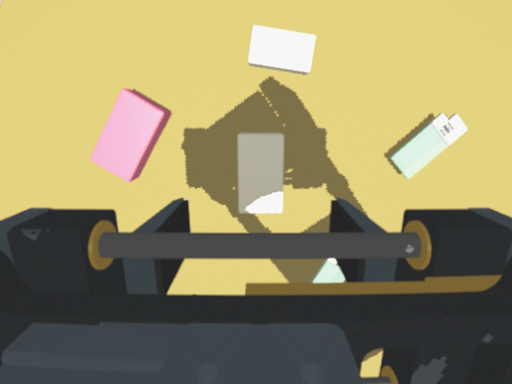

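The plates view shows plate A (left, frost at (332,229)) notched on its lower side, which is the right-hand side facing its frosted end. So A is label up and is the target. Plate B (517,230) has its notch on the left, so it's done. The pocket corners in the pocket view are about (360,195), (420,195), (421,297), (362,297). The block in its view has corners at about (238,133) to (284,213).

```bash
cat > m3.py <<'E'
from h import *
import json
def ld(n): return json.load(open(f'pics/{n}.json')),np.load(f'pics/{n}.npy')
def rect(c,cn,z):
    P=cast(c,cn.reshape(-1,2),z)[:,:2]*1000; r=cv2.minAreaRect(P.astype(np.float32)); return np.round(r[0],1),np.round(r[1],1),round(r[2],1)
def blobs(n,f,z,amin,lo=200):
    c,im=ld(n); H,S,V=cv2.split(cv2.cvtColor(im,cv2.COLOR_RGB2HSV)); m=f(H,S,V).astype(np.uint8); m[lo:]=0
    m=cv2.morphologyEx(m,cv2.MORPH_OPEN,np.ones((3,3)))
    for cn in cv2.findContours(m,cv2.RETR_EXTERNAL,cv2.CHAIN_APPROX_NONE)[0]:
        if cv2.contourArea(cn)>amin: print(n,np.round(cn.reshape(-1,2).mean(0)),*rect(c,cn,z))
if __name__=='__main__':
    blobs('block',lambda H,S,V:(S<60)&(V>120),.03,300,218)
    blobs('plates',lambda H,S,V:(S<60)&(V>150),.03,200)
    blobs('plates',lambda H,S,V:(S<60)&(V>150),.022,200)
    c,im=ld('pocket');s=512/800
    g=cv2.cvtColor(im,cv2.COLOR_RGB2GRAY)
    def show(L,z):
        P=cast(c,np.array(L)*s,z)[:,:2]*1000;print(np.round(P,1).tolist(),np.round(P.mean(0),1));return P
    ang=lambda a,b:round(np.degrees(np.arctan2(*(b-a)[::-1])),2)
    P=show([(360,195),(420,195),(421,297),(362,297)],.014);print(ang(P[0],P[3]),ang(P[1],P[2]),ang(P[1],P[0]))
    Q=show([(325,159),(452,158),(447,432),(339,432)],.014);print(ang(Q[0],Q[3]),ang(Q[1],Q[2]),ang(Q[1],Q[0]))
    crop=im[110:205,190:310];save('pk',cv2.resize(crop,None,fx=6,fy=6,interpolation=cv2.INTER_CUBIC))
E
python3 m3.py
```

```text
block [260. 172.] [ 607.4 -196.9] [53.9 96.5] 30.7
block [428. 143.] [ 458.4 -330.4] [90.7 38.9] 73.5
block [133. 132.] [ 763.4 -158.5] [48.1 84.6] 0.4
block [281.  49.] [ 658.4 -326.1] [69.  41.1] 22.3
plates [191. 147.] [ 454.4 -126.4] [38.5 90.8] 2.5
plates [331. 148.] [ 454.  -329.9] [90.8 37.6] 73.6
plates [340.  10.] [ 638.1 -332.8] [35.3 41.5] 21.4
plates [238.  33.] [ 606.6 -196.5] [56.4 96.5] 31.0
plates [28. 97.] [506.9 125.6] [144.5 269. ] 62.6
plates [191. 147.] [ 453.6 -124.4] [39.3 92.6] 2.5
plates [331. 148.] [ 453.1 -331.9] [92.7 38.4] 73.6
plates [340.  10.] [ 640.9 -335. ] [36.  42.3] 21.4
plates [238.  33.] [ 608.7 -195.9] [57.5 98.4] 31.0
plates [28. 97.] [507.1 132.6] [147.4 274.3] 62.6
[[599.9, 122.1], [572.8, 71.0], [482.3, 117.0], [510.3, 170.0]] [541.3 120. ]
151.83 153.09 62.02
[[644.8, 135.0], [589.2, 28.4], [331.1, 162.9], [387.1, 268.8]] [488.1 148.8]
152.56 152.48 62.43
```

View pics/pk.png

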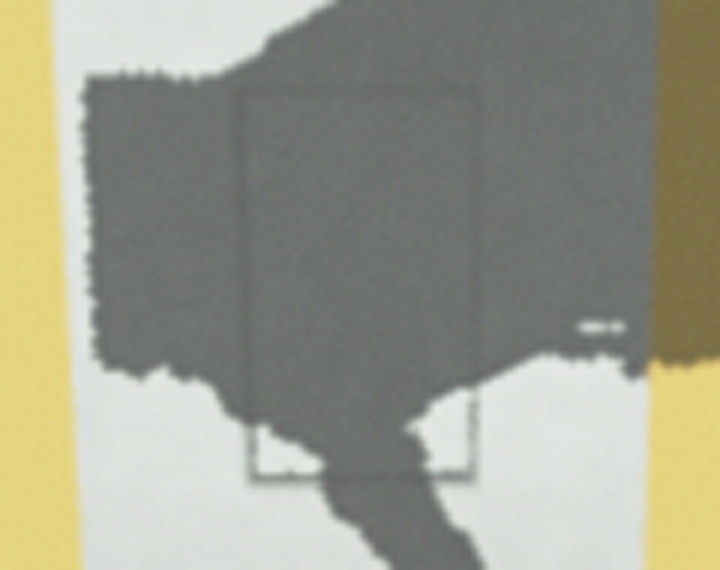

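```bash
cat > g1.py <<'E'
from h import *
arm.move_l([.6074,-.1969,.012],down(-59.3),feed=.12)
arm.grip(.04); print('w',arm.current_width(),arm.current_grasp_force())
arm.move_l([.6074,-.1969,.12],feed=.2)
arm.move_to([.5413,.1205,.10],down(-27.5))
arm.move_l([.5413,.1205,.032],feed=.1)
arm.sleep(.2);f0=np.array(arm.current_force());print('f0',f0.round(1))
for z in np.arange(.030,.0175,-.002):
    arm.move_l([.5413,.1205,z],feed=.03)
    f=np.array(arm.current_force())-f0;print(round(z,3),f.round(1),np.round(arm.current_ee_pos(),4))
    if f[2]>12: break
print(arm.current_t(),arm.current_width())
E
python3 g1.py
```

```text
w 0.053717834164688026 30.000139474868774
f0 [ 0.2  0.6 -1.2]
0.03 [ 0.2 -1.   0.9] [0.5413 0.1205 0.03  ]
0.028 [ 0.3 -0.2 -0. ] [0.5412 0.1205 0.0278]
0.026 [-0.4 -1.7  0.3] [0.5412 0.1205 0.0258]
0.024 [-0.7  0.5  0.8] [0.5412 0.1205 0.0239]
0.022 [-0.9 -1.2 -0.7] [0.5412 0.1205 0.0219]
0.02 [-0.1 -0.8  0.3] [0.5412 0.1205 0.0199]
0.018 [-0.7 -0.1  1.9] [0.5414 0.1205 0.018 ]
11.4833 0.05390085485499643
```

The block slid in without resistance. I'll release it, check the seat, and look at plate A up close.

```bash
cat > g2.py <<'E'
from h import *
from m3 import blobs
import json
def look(n):
    c=arm.get_calibration('wrist');im=arm.snapshot('wrist');np.save('pics/'+n+'.npy',im)
    json.dump({k:np.array(v).tolist() for k,v in c.items()},open('pics/'+n+'.json','w'));return c,im
arm.grip(.091);arm.sleep(.3)
arm.move_l([.5413,.1205,.18],feed=.2);c,im=look('seat');a=im
wf=lambda H,S,V:(S<60)&(V>150)
arm.move_to([.454,-.125,.18],down(-87.5+0));c,im=look('A')
save('chk',np.hstack([cv2.resize(a[60:260,120:400],None,fx=1.4,fy=1.4),cv2.resize(im[60:260,120:400],None,fx=1.4,fy=1.4)]))
blobs('A',lambda H,S,V:(S<60)&(V>110),.022,200,235)
print(arm.current_t(),np.round(arm.current_joint_positions(),1))
for y in (-27.5,152.5):
    R=down(y);d=np.array([np.cos(np.radians(152.5)),np.sin(np.radians(152.5))])
    print(y,arm.solve_ik([*(np.array([.5413,.1205])-.041*d),.068],R), arm.solve_ik([*(np.array([.5413,.1205])-.041*d),.2],R))
E
python3 g2.py
```

```text
A [260. 173.] [ 453.4 -124.1] [37.9 92.6] 2.0
A [262.  12.] [ 461.6 -303.4] [33.3 37. ] 73.6
A [77.  4.] [ 661.2 -300.6] [53.8 15.4] 0.1
14.5833 [-22.6  18.5 100.7   0.   60.9 154.8]
-27.5 [ 4.13992983e+00  3.52514351e+01  9.12189406e+01 -2.54444375e-14
  5.35296243e+01  1.21639930e+02] [ 4.13992983e+00  2.59636194e+01  8.37231324e+01 -2.54444375e-14
  7.03132482e+01  1.21639930e+02]
152.5 [ 4.13992983e+00  3.52514351e+01  9.12189406e+01 -2.54444375e-14
  5.35296243e+01 -5.83600702e+01] [ 4.13992983e+00  2.59636194e+01  8.37231324e+01 -2.54444375e-14
  7.03132482e+01 -5.83600702e+01]
```

View pics/chk.png

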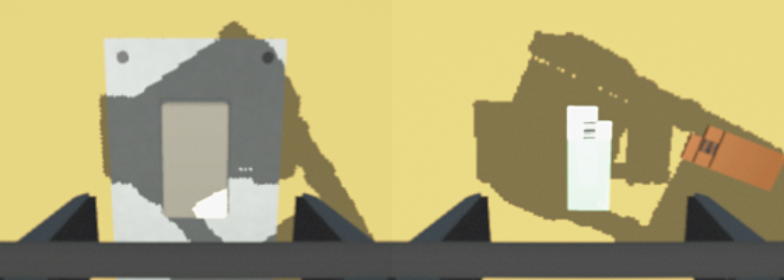

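The block sits square in the pocket, and plate A's notch is on the right of its frosted end, so this is the right plate. Next I'll grip it on its clear part and present it.

```bash
cat > g3.py <<'E'
from h import *
d=np.array([np.cos(np.radians(152.5)),np.sin(np.radians(152.5))])
arm.grip(.06)
arm.move_to([.453,-.1115,.08],down(92))
arm.move_l([.453,-.1115,.005],feed=.08)
arm.grip(.02); print('w',arm.current_width(),arm.current_grasp_force())
arm.move_l([.453,-.1115,.2],feed=.15)
e=np.array([.5413,.1205])-.044*d
arm.move_to([*e,.2],down(-27.5))
arm.move_l([*e,.069],feed=.08);arm.sleep(.5)
print('w',arm.current_width(),arm.current_grasp_force(),np.round(arm.current_force(),1),np.round(arm.current_ee_pos(),4),arm.current_t())
a=arm.snapshot('wrist');b=arm.snapshot('scene')
import json
save('fin',np.hstack([cv2.resize(b[80:280,180:380],(390,390)),cv2.resize(a[60:260,150:350],(390,390))]))
t=arm.snapshot('top');save('fin_top',cv2.resize(t[130:300,130:400],None,fx=2.5,fy=2.5))
c=arm.get_calibration('scene')
P=np.array([[*(np.array([.5413,.1205])+14*d/1000),.086],[*(np.array([.5413,.1205])),.086]])
print('expect frosted tip/mid crop px',((proj(c,P)-[180,80])*1.95).round())
E
python3 g3.py
```

```text
w 0.03566575287119473 29.99835044145584
w 0.03547985322256809 29.997546672821045 [-0.1  0.3 -0.7] [0.5803 0.1002 0.069 ] 25.5333
expect frosted tip/mid crop px [[226. 194.]
 [227. 198.]]
```

View pics/fin.png

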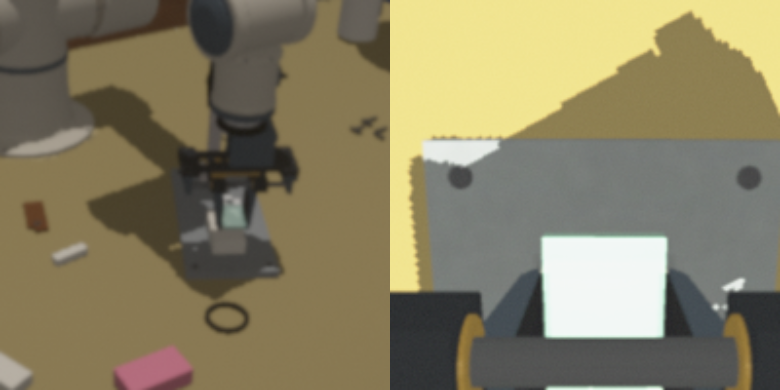

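View pics/fin_top.png

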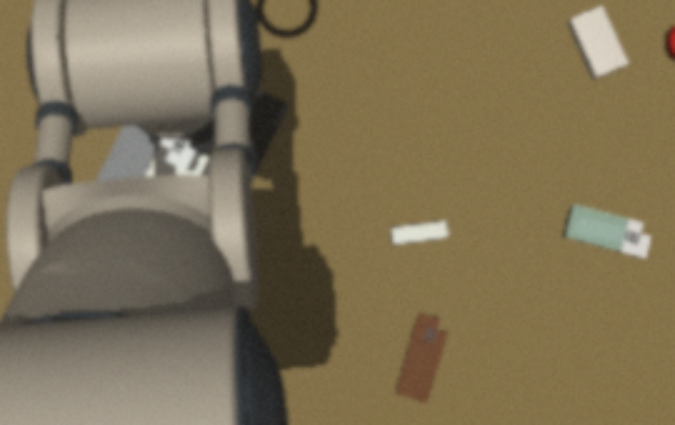

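The scene view (left) shows the plate held above the seated block with its frosted end (232,200) towards the column. The wrist view shows the plate's clear end at x 542–667, y 236. The top view shows the done plate (608,232) unmoved and the rest empty. I'll check level and position numerically.

Run:
```python
from h import *
c=arm.get_calibration('wrist');d=np.array([np.cos(np.radians(152.5)),np.sin(np.radians(152.5))])
uv=np.array([[542-390,236],[667-390,236],[665-390,337],[545-390,337]])/1.95+[150,60]
P=cast(c,uv,.086)[:,:2]-[.5413,.1205]
print('stand x,y mm',np.c_[P@d,P@[-d[1],d[0]]].round(4)*1000, 'expect x -76, y +-18')
```

```text
stand x,y mm [[-76.2 -18.4]
 [-76.3  18.2]
 [-44.4  18.6]
 [-44.4 -18.3]] expect x -76, y +-18
```

```bash
python3 -c "
from rig import arm
print(arm.sign_off(),arm.current_t())"
```

```text
the job is handed in; nothing more can be done
the job is handed in; nothing more can be done
```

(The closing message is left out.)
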